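Make up two microscopy kits

ROBOT

A 7-joint arm with a two-finger parallel gripper is mounted at the origin on a cart in front of the work surface, level with it; the furniture and walls round the work are solid. World frame = base frame: x ahead of the robot, y to its left, z up, the work surface at z = 0. Lengths are in m, angles in rad, forces in N, time in s.
With the tool pointing down it reaches from about 0.425 to 0.975 m from the base axis. Payload 16.7 kg.
Tool frame: the origin (TCP) lies on the mounting face of the last link; the fingertips stand 173 mm ahead of it and the grasp point (between the pads) lies 155 mm ahead of it (tcp_to_grasp is the distance from the TCP to the grasp point, in m); z points along the fingers, y is the line along which they close (so a half turn about z gives the same grasp; the last joint's range is limited). The gripper opens to 85 mm and grips with 20 to 120 N. Pads are 22 mm wide; open, the fingers measure 114 mm over their backs; the gripper's body (76 mm by 85 mm) begins 54 mm behind the grasp point. The pads swing forward as they close: fully open they stand 13 mm farther back than shut.
Start: joints at [1.141, 0.426, 0.074, 1.606, -0.034, 1.111, -0.067], TCP at [0.186, -0.649, 0.405] pointing down, gripper open.
Joint ranges: [-2.85, 2.85], [-0.5, 2.14], [-1.23, 1.37], [0.21, 2.46], [-1.02, 4.16], [0.16, 2.05], [-2.73, 2.73]. Speed limits (rad/s): [1.89, 1.89, 2.39, 2.39, 3.01, 3.01, 3.01].

INTERFACE

Orientations are given as a 3x3 rotation matrix whose columns are the frame's x, y, z axes.
In Python, from workcell import reach, line_to, goto_joints, command_gripper, sleep, solve_ik, capture, camera_model, PlanningError, hand_in, current_t, current_joint_pos, current_qd, current_joint_torque, current_tool_pos, current_tool_rot, current_ft_force, current_ft_torque, current_opening, current_finger_force, tcp_to_grasp gives the robot as it stands. Calls block until the motion is done:
- reach(position, orientation): joint-space move of the TCP to a pose.
- line_to(position, vel=0.15, rot=None): straight line of the TCP; rot=None keeps the orientation; vel is the mean speed in m/s.
- goto_joints(angles): joint-space move.
- command_gripper(opening): opening from 0.0 (shut) to 1.0 (fully open); the grip force is fixed at half the most; returns when the fingers have stopped.
- sleep(seconds).
- solve_ik(position, orientation): joint angles nearest the present ones, or None.
- capture(name): name is "scene" or "top"; returns the picture (480x640x3 uint8, red, green, blue); there is no depth.
- camera_model(name): a dict with "vertical_fov" (degrees; the focal length in pixels is half the picture's height over the tangent of half this angle, whatever the lens; pixels are square), "cx", "cy" (the principal point, pixels), "xyz" and "orientation" of the camera in the world. Camera axes: x right, y down, z forward; pixel columns grow to the right and rows downward; lengths in m; the calibration is good to about 2 mm. A picture is of the moment at which its call begins. camera_model takes no time and is no camera call.
A pose or a line that the arm cannot do raises PlanningError and nothing moves.
- hand_in(): hands the job in; it is judged then, once.
Readings, each from a call of its own:
- current_t(): time.
- current_joint_pos(): joint angles.
- current_qd(): joint speeds.
- current_joint_torque(): joint torques, N m.
- current_tool_pos(): TCP position.
- current_tool_rot(): TCP orientation.
- current_ft_force(): force on the tool from outside, world axes, zero at the start.
- current_ft_torque(): the same for the moment, N m.
- current_opening(): opening from 0.0 (shut) to 1.0 (fully open).
- current_finger_force(): force on a finger pad.
Only numpy, scipy, OpenCV 4.12 (cv2) and the standard library are available. Lean on these libraries where they do the work, as an engineer would, in place of code of your own. Each camera call takes 0.05 s, during which the arm holds its last target. There are 200 camera calls.

TASK

Make up the two microscopy kits in the grey trays. The long tray gets the objective in its clear canister in the large round cut-out, the larger amber bottle (black cap) in the small round cut-out and one white cover-glass box in the square cut-out; the short tray gets the black filter cube in the larger square cut-out and the other cover-glass box in the smaller one. Stand everything upright, fully down in its cut-out, set down without dropping, and leave the small amber vial with the white cap where it is.

Things in the scene. Friction and masses are not known exactly. Their poses are not given: they have to be found in the camera images.
- objective: microscope objective in an upright canister with a clear plastic top and a black base; 38 mm across the base, 36 mm across the clear part, 64 mm high. Origin: centre of its underside, z up
- oil_bottle: round amber bottle with a black cap, 29 mm in diameter, 72 mm high (body up to about 50 mm, then a narrower cap; grip the body). Origin: centre of its underside, z up
- glass_box_a: white square cardboard box of cover glasses, 33 x 33 x 21 mm high, one of two alike (either may go to either tray). Origin: centre of its underside; x and y normal to its sides, z up
- glass_box_b: white square cardboard box of cover glasses, 33 x 33 x 21 mm high, one of two alike (either may go to either tray). Origin: centre of its underside; x and y normal to its sides, z up
- filter_cube: black cube with a round lens on top, 38 x 38 x 38 mm (sides flat up to 36 mm). Origin: centre of its underside; x and y normal to its sides, z up
- small_vial: small round amber bottle with a white cap, 25 mm in diameter, 55 mm high; not part of any kit. Origin: centre of its underside, z up. It and the five kit things stand in two rows of three, about 85 mm apart, that run at 45 degrees (along +x +y) beside the table edge
- long_tray: fixed grey tray, 74 (x) by 195 (y) by 12 mm thick, flat on the table; three cut-outs in a row at x = 0, each 8 mm deep (floor 4 mm above the table): round, 58 mm wide, at y = +61.5 mm; round, 46 mm, at y = -4.5 mm; square, 49 mm, at y = -66 mm. Origin: centre of its underside, z up. Most finger room when they close along x
- short_tray: fixed grey tray, 74 (x) by 137 (y) by 12 mm thick, flat on the table; two square cut-outs at x = 0, each 8 mm deep (floor 4 mm above the table): 60 mm wide at y = +31.5 mm (filter cube); 49 mm wide at y = -37 mm (cover-glass box). Origin: centre of its underside, z up. Most finger room when they close along x
Things that resemble listed ones, but are neither listed nor needed, are in the scene too. Leave any pink look-alike of the glass_box_a alone.

How it is judged:
By the outcome, as a careful person would: the job done as asked, in the order asked, and still so for the second after the job is handed in, with the robot touching nothing.
It also fails if it takes over 102 s, if anything falls off the work surface, if the arm or the gripper's body presses on something with over 40 N, if the wrist force passes 120 N, or if a joint passes its speed limit or range.

## Working session

There is one attempt and no reset: what is moved stays moved. The work goes in short steps, each a Python script; the robot and the scene stay as the last script left them, time stands still between calls to the robot, and variables do not carry over. Pictures are saved under pics/ and viewed, at most 14 in all, crops included, and the job is handed in when it is done.

```bash
ls; mkdir -p pics; python3 - <<'E'
from workcell import *
import cv2
for n in("scene","top"):
    cv2.imwrite(f"pics/{n}0.png",capture(n)[:,:,::-1]); print(n,camera_model(n))
print(current_t(),current_tool_rot(),tcp_to_grasp,current_opening())
E
```

```text
pics
scene {'vertical_fov': 46.03673509788429, 'cx': 320.4828958051755, 'cy': 230.40426354165226, 'xyz': array([0.09895337, 0.42980559, 0.63834913]), 'orientation': array([[-0.87344324, -0.32794317,  0.3599308 ],
       [-0.48687245,  0.57723614, -0.655556  ],
       [ 0.00722005, -0.74783134, -0.66384949]])}
top {'vertical_fov': 56.75743341957002, 'cx': 317.54600805977583, 'cy': 239.1512999024178, 'xyz': array([ 0.37483262, -0.14131704,  0.903723  ]), 'orientation': array([[-0.01687317, -0.99856923,  0.0507424 ],
       [-0.99941084,  0.0153269 , -0.03070919],
       [ 0.02988753, -0.05123067, -0.99823953]])}
0.1 [[ 9.61109151e-01  2.76168520e-01 -3.83809676e-04]
 [ 2.76168782e-01 -9.61108465e-01  1.15020540e-03]
 [-5.12322061e-05 -1.21146918e-03 -9.99999265e-01]] 0.1547 0.9978544468558584
```

View pics/top0.png

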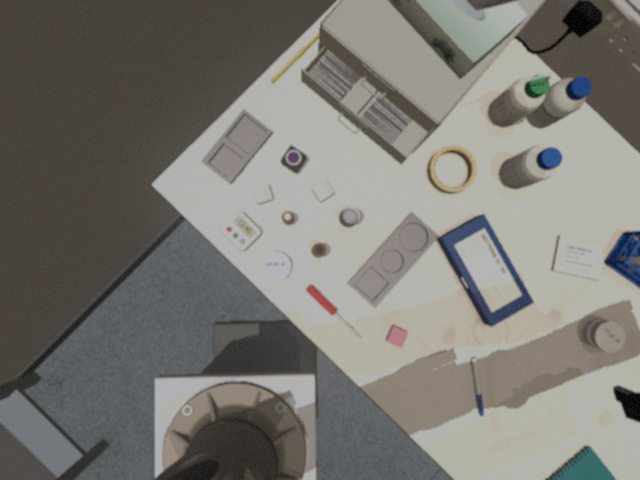

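View pics/scene0.png

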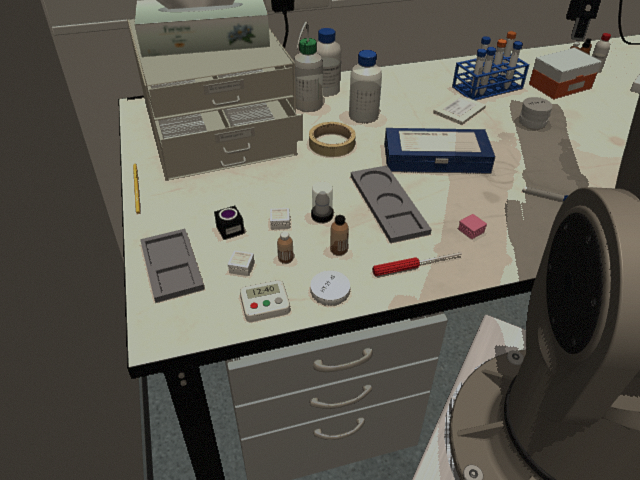

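Top view: the short tray is at about (238,146), with the cube (294,158), boxes (263,194) and (323,190), vial (289,217), bottle (320,249), objective (350,216) and long tray (393,260). The pink look-alike is at (397,336). I'll enlarge these areas.

```bash
python3 - <<'E'
import cv2
t=cv2.imread("pics/top0.png");s=cv2.imread("pics/scene0.png")
def crop(im,x,y,w,h,k,n):
    c=cv2.resize(im[y:y+h,x:x+w],None,fx=k,fy=k,interpolation=cv2.INTER_CUBIC)
    for i in range(0,w,20):cv2.putText(c,str(x+i),(i*k,8),0,.3,(0,0,255));cv2.line(c,(i*k,10),(i*k,16),(0,0,255))
    for i in range(0,h,20):cv2.putText(c,str(y+i),(0,i*k+4),0,.3,(0,0,255));cv2.line(c,(22,i*k),(28,i*k),(0,0,255))
    cv2.imwrite(n,c)
crop(t,195,100,150,115,5,"pics/t1.png")
crop(t,270,180,160,120,5,"pics/t2.png")
crop(s,130,155,160,120,5,"pics/s1.png")
crop(s,260,155,180,120,4,"pics/s2.png")
E
```

```text
(no output)
```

View pics/t1.png

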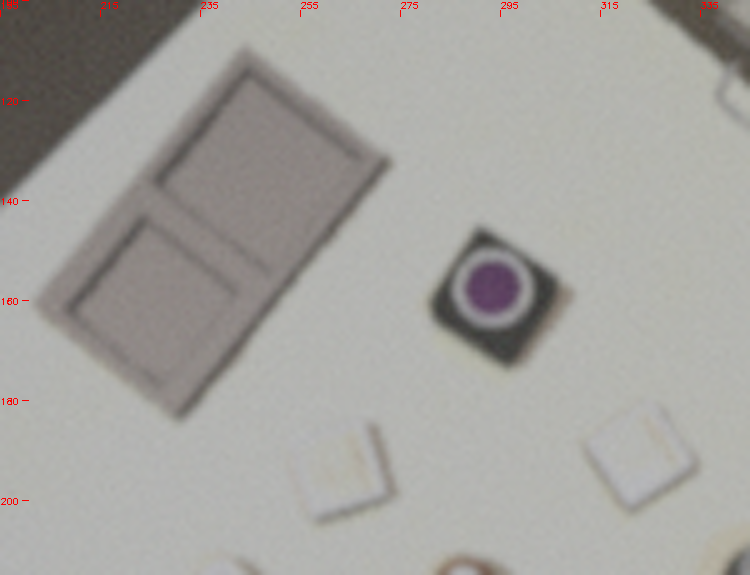

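View pics/t2.png

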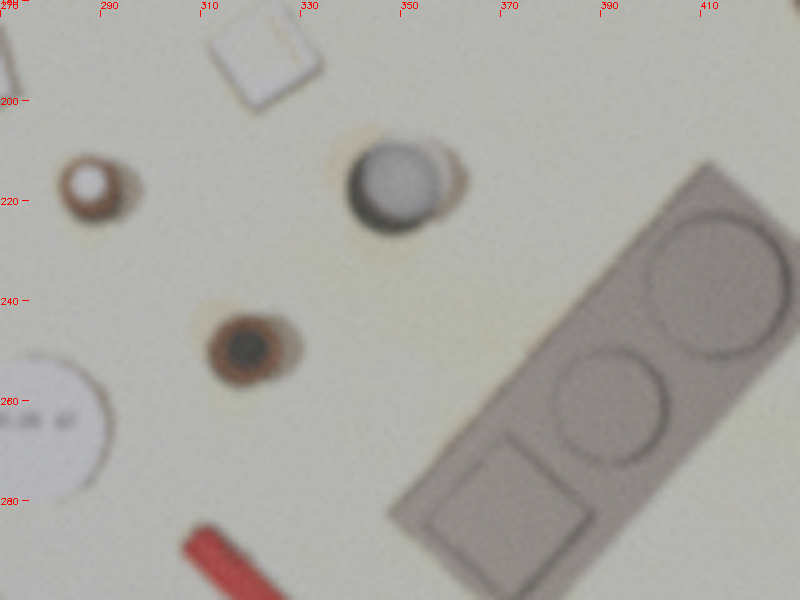

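View pics/s1.png

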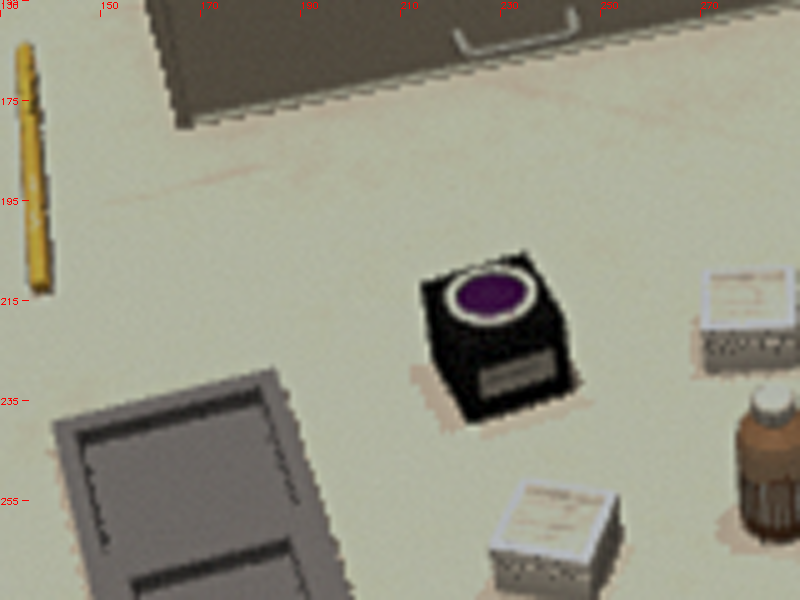

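View pics/s2.png

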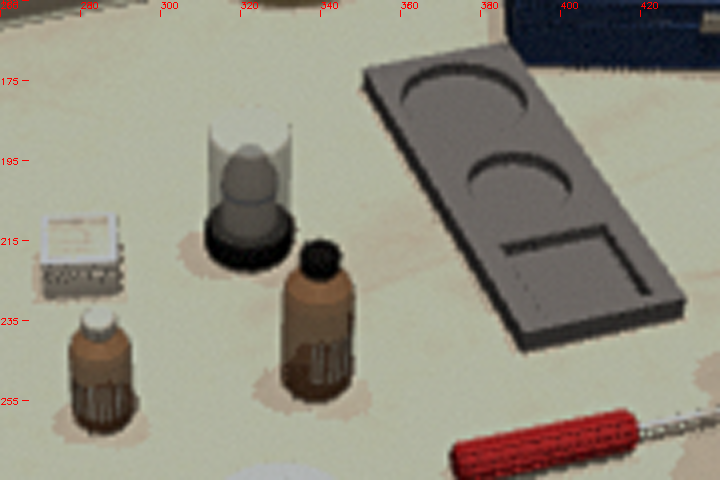

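The crops show each thing clearly. I need sharper views of the two boxes and the cube to read their angles.

```bash
python3 - <<'E'
import cv2,numpy as np
t=cv2.imread("pics/top0.png");s=cv2.imread("pics/scene0.png")
def c(im,x,y):
    a=im[y:y+22,x:x+26].astype(float); lo,hi=np.percentile(a,2),np.percentile(a,99.5)
    a=np.clip((a-lo)/(hi-lo)*255,0,255).astype(np.uint8)
    a=cv2.resize(a,None,fx=10,fy=10,interpolation=cv2.INTER_CUBIC); a[:,-1]=(0,0,255); a[-1]=(0,0,255)
    for i in range(0,26,5): cv2.putText(a,str(x+i),(i*10+5,8),0,.3,(0,0,255)); cv2.line(a,(i*10+5,9),(i*10+5,14),(0,0,255))
    for i in range(0,22,5): cv2.putText(a,str(y+i),(0,i*10+8),0,.3,(0,0,255))
    return a
cv2.imwrite("pics/boxes.png",np.vstack([np.hstack([c(t,250,182),c(t,310,179),c(t,280,146)]),np.hstack([c(s,225,247),c(s,267,204),c(s,216,204)])]))
E
```

```text
(no output)
```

View pics/boxes.png

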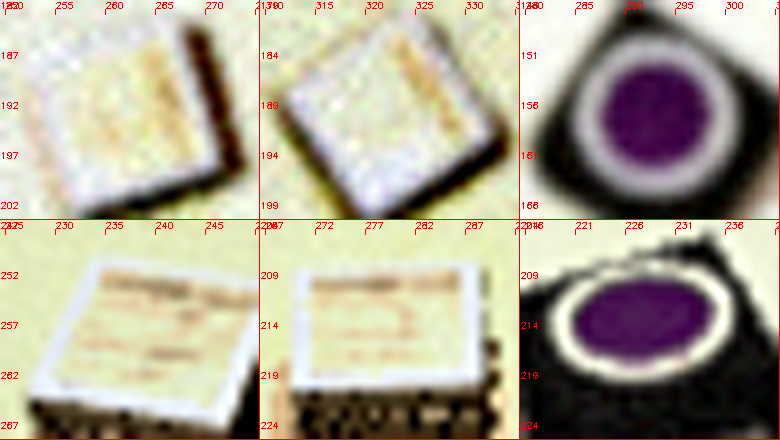

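Box corners and cube ring centres are readable. In the top view the ring is at about (293.2,157), and in the scene view at about (227.8,213). Next I fit the poses from both views.

```bash
cat > loc.py <<'E'
import numpy as np
from workcell import camera_model
from scipy.optimize import least_squares
CAM={n:camera_model(n) for n in("top","scene")}
def proj(cam,P):
    m=CAM[cam];f=240/np.tan(np.radians(m["vertical_fov"])/2);c=np.asarray(m["orientation"]).T@(np.asarray(P)-m["xyz"])
    return np.array([m["cx"]+f*c[0]/c[2],m["cy"]+f*c[1]/c[2]])
def fit(obs,x0,yaw=True):
    """obs: list of (cam,(u,v),model xyz)"""
    def P(p,q):
        a=p[2] if yaw else 0;c,s=np.cos(a),np.sin(a);return [p[0]+c*q[0]-s*q[1],p[1]+s*q[0]+c*q[1],q[2]]
    r=lambda p:np.concatenate([proj(c,P(p,q))-uv for c,uv,q in obs])
    s=least_squares(r,x0,x_scale=[.1,.1,1][:len(x0)]);return s.x,r(s.x).reshape(-1,2)
E
python3 - <<'E'
from loc import *
np.set_printoptions(precision=4,suppress=True,linewidth=200)
def px(o,k,*cs): return [np.array([o[0]+(c[0]+.5)/k-.5,o[1]+(c[1]+.5)/k-.5]) for c in cs]
T1=((195,100),5);T2=((270,180),5);S1=((130,155),5);S2=((260,155),4)
def quad(hx,hy,z): return [(-hx,hy,z),(hx,hy,z),(hx,-hy,z),(-hx,-hy,z)]  # TL TR BR BL
def show(n,sets,x0,yaw=True):
    for lab in ("top","scene",None):
        o=[(c,u,q) for c,us,qs in sets for u,q in zip(us,qs) if lab in(None,c)]
        if not o: continue
        x,r=fit(o,x0,yaw);print(n,lab,x,"rms",np.sqrt((r**2).mean()).round(2))
        if lab is None and r.size>12: print(r.T)
q=quad(.037,.0685,.012)
cut=[(0,.0315,.012)]
show("short",[("top",px(*T1,(245,50),(386,160),(180,410),(40,303)),q),("scene",px(*S1,(55,422),(272,372)),q)],[.5,.05,-2.3])
q=quad(.037,.0975,.012)
show("long",[("top",px(*T2,(708,162))+[np.array([436.,240.]),np.array([371.,305.])]+px(*T2,(390,515)),q),
 ("top",px(*T2,(717,287),(611,406),(510,517)),[(0,.0615,.012),(0,-.0045,.012),(0,-.066,.012)]),
 ("scene",px(*S2,(365,70),(510,45),(685,302),(522,337)),q)],[.35,-.25,-2.3])
q=quad(.0165,.0165,.021)
tr,br,bl=px((250,182),10,(188,22),(222,168),(78,212))
show("box1",[("top",[tr,br,bl],[q[1],q[2],q[3]]),("scene",px((225,247),10,(98,42),(225,208),(32,175)),[q[0],q[2],q[3]])],[.45,.02,-2.])
show("box2",[("top",px((310,179),10,(155,15),(240,130),(112,215),(25,100)),q),("scene",px((267,204),10,(37,42),(222,42),(222,165),(32,168)),q)],[.4,-.1,-2.3])
q=quad(.019,.019,.036)
show("cube_c",[("top",px((280,146),10,(136,115)),[(0,0,.038)]),("scene",px((216,204),10,(123,96)),[(0,0,.038)])],[.5,-.1],False)
tl,tp,b0,r0=px(*S1,(422,283),(525,255),(472,422),(575,383))
show("cube",[("top",px((280,146),10,(136,115)),[(0,0,.038)]),("top",px(*T1,(482,228),(430,310)),[q[0],q[3]]),("scene",[tl,tp,b0,r0],[q[0],q[1],(-.019,-.019,0),(.019,-.019,0)]),("scene",px((216,204),10,(123,96)),[(0,0,.038)])],[.5,-.1,-2.3])
show("bottle",[("top",px(*T2,(248,349)),[(0,0,.072)]),("scene",px(*S2,(320,245)),[(0,0,.072)])],[.3,-.1],False)
show("objective",[("top",px(*T2,(402,180)),[(0,0,.064)]),("scene",px(*S2,(250,127)),[(0,0,.064)])],[.3,-.1],False)
show("vial",[("top",px(*T2,(89,183)),[(0,0,.055)]),("scene",px(*S2,(99,315)),[(0,0,.055)])],[.3,-.1],False)
E
```

```text
short top [ 0.612  -0.0096 -2.2529] rms 0.97
short scene [ 0.6089 -0.0081 -2.2676] rms 0.66
short None [ 0.6109 -0.0095 -2.2607] rms 1.04
long top [ 0.3769 -0.3189 -2.3544] rms 1.44
long scene [ 0.3737 -0.3212 -2.3359] rms 0.12
long None [ 0.3754 -0.3197 -2.3443] rms 1.41
[[ 0.7426  2.5738  2.2803 -1.2146  0.2956 -0.5664 -1.094  -0.9519 -0.6888 -1.5036 -2.0074]
 [ 0.6752 -2.2927  3.3116  0.2839  1.0497  0.9913  1.0969 -0.0361 -0.0082  0.5779  0.1085]]
box1 top [ 0.5135 -0.0601 -1.3183] rms 0.63
box1 scene [ 0.5091 -0.0607 -2.857 ] rms 0.52
box1 None [ 0.516  -0.0635 -2.1541] rms 6.06
box2 top [ 0.518  -0.1808 -2.5453] rms 0.83
box2 scene [ 0.5151 -0.1823 -2.598 ] rms 0.26
box2 None [ 0.5163 -0.1817 -2.5721] rms 0.9
[[ 0.5778  1.1965  0.2892 -0.1342 -1.3311 -0.6414 -0.2844 -0.972 ]
 [-0.506   1.6524  2.1615 -0.0327  0.259  -0.374  -0.2546  0.1166]]
cube_c top [ 0.5813 -0.1227] rms 0.0
cube_c scene [ 0.5787 -0.1249] rms 0.0
cube_c None [ 0.5797 -0.124 ] rms 0.67
cube top [ 0.5799 -0.1238 -2.1276] rms 0.48
cube scene [ 0.5791 -0.1262 -2.1233] rms 0.91
cube None [ 0.5792 -0.1253 -2.1234] rms 0.89
[[ 1.3392  0.1804  0.6675 -1.1058 -0.5269 -0.2275  0.2099 -0.0989]
 [ 1.0577  0.0747 -0.0125 -0.2463 -1.5281  1.3743  1.8546 -0.2209]]
bottle top [ 0.3978 -0.1697] rms 0.0
bottle scene [ 0.3967 -0.1739] rms 0.0
bottle None [ 0.3969 -0.1716] rms 0.8
objective top [ 0.4614 -0.2297] rms 0.0
objective scene [ 0.4622 -0.236 ] rms 0.0
objective None [ 0.4612 -0.232 ] rms 1.0
vial top [ 0.4629 -0.1104] rms 0.0
vial scene [ 0.4604 -0.1127] rms 0.0
vial None [ 0.4613 -0.1117] rms 0.67
```

```bash
cat > plan.py <<'E'
import numpy as np
from workcell import *
LONG=np.array([.3754,-.3200,-2.344]);SHORT=np.array([.6107,-.0092,-2.258])
def hole(t,y): return np.array([t[0]-np.sin(t[2])*y,t[1]+np.cos(t[2])*y])
H=dict(L1=hole(LONG,.0615),L2=hole(LONG,-.0045),L3=hole(LONG,-.066),S1=hole(SHORT,.0315),S2=hole(SHORT,-.037))
O=dict(objective=(.4614,-.232),bottle=(.397,-.1718),box1=(.5115,-.0605),box2=(.5165,-.1815),cube=(.580,-.1245))
AL,AS=LONG[2]+np.pi/2,SHORT[2]+np.pi/2
def rot(a): return np.array([[np.cos(a),np.sin(a),0],[np.sin(a),-np.cos(a),0],[0,0,-1.]])
E
python3 - <<'E'
from plan import *
np.set_printoptions(precision=2,suppress=True,linewidth=200)
for n,p,a in [("obj",O["objective"],AL),("bot",O["bottle"],AL),("bx1",O["box1"],.265),("bx1'",O["box1"],.265+np.pi/2),("bx2",O["box2"],.56),("bx2'",O["box2"],.56+np.pi/2),("cub",O["cube"],1.016),("cub'",O["cube"],1.016+np.pi/2)]+[(k,H[k],AL if k[0]=="L" else AS) for k in H]:
    for b in (a,a+np.pi):
        for z in (.18,.3):
            q=solve_ik([p[0],p[1],z],rot(b)); print(n,np.round(p,3),z,round(np.degrees(b)%360),None if q is None else np.array(q))
E
```

```text
obj [ 0.46 -0.23] 0.18 316 [ 0.28  0.5   0.07  2.12 -0.07  0.53 -1.94]
obj [ 0.46 -0.23] 0.3 316 [ 0.34  0.3   0.    2.06 -0.    0.79 -2.  ]
obj [ 0.46 -0.23] 0.18 136 [ 0.7   0.53 -0.44  2.1   0.39  0.59  0.79]
obj [ 0.46 -0.23] 0.3 136 [ 0.76  0.34 -0.5   2.03  0.22  0.82  0.94]
bot [ 0.4  -0.17] 0.18 316 [ 0.26  0.41  0.    2.3  -0.    0.44 -2.08]
bot [ 0.4  -0.17] 0.3 316 [ 0.36  0.18 -0.11  2.22  0.03  0.74 -2.11]
bot [ 0.4  -0.17] 0.18 136 [ 0.64  0.44 -0.44  2.28  0.39  0.5   0.69]
bot [ 0.4  -0.17] 0.3 136 [ 0.75  0.21 -0.54  2.2   0.16  0.76  0.91]
bx1 [ 0.51 -0.06] 0.18 15 [ 0.21  0.5  -0.26  2.11  0.24  0.56 -1.53]
bx1 [ 0.51 -0.06] 0.3 15 [ 0.32  0.32 -0.39  2.04  0.17  0.81 -1.47]
bx1 [ 0.51 -0.06] 0.18 195 [ 0.5   0.57 -0.62  2.09  0.54  0.64  1.34]
bx1 [ 0.51 -0.06] 0.3 195 [ 0.66  0.4  -0.8   2.02  0.37  0.87  1.49]
bx1' [ 0.51 -0.06] 0.18 105 [ 0.39  0.54 -0.49  2.1   0.44  0.61 -0.13]
bx1' [ 0.51 -0.06] 0.3 105 [ 0.48  0.35 -0.58  2.03  0.25  0.83  0.02]
bx1' [ 0.51 -0.06] 0.18 285 [-0.75  0.79  1.01  2.16 -1.02  0.79 -1.94]
bx1' [ 0.51 -0.06] 0.3 285 [-0.9   0.62  
[... 1843 characters left out ...]
  0.74 -1.79]
L3 [ 0.33 -0.27] 0.18 136 [ 0.87  0.42 -0.37  2.29  0.33  0.48  1.03]
L3 [ 0.33 -0.27] 0.3 136 [ 0.97  0.19 -0.47  2.22  0.13  0.76  1.22]
S1 [ 0.64 -0.03] 0.18 321 [ 0.01  0.63 -0.08  1.84  0.08  0.68 -2.38]
S1 [ 0.64 -0.03] 0.3 321 [ 0.09  0.48 -0.19  1.78  0.11  0.9  -2.41]
S1 [ 0.64 -0.03] 0.18 141 [ 0.45  0.74 -0.7   1.81  0.62  0.83  0.33]
S1 [ 0.64 -0.03] 0.3 141 [ 0.46  0.56 -0.69  1.75  0.42  0.98  0.48]
S2 [0.58 0.01] 0.18 321 [-0.03  0.57 -0.13  1.96  0.12  0.62 -2.5 ]
S2 [0.58 0.01] 0.3 321 [ 0.09  0.41 -0.28  1.9   0.15  0.86 -2.52]
S2 [0.58 0.01] 0.18 141 [ 0.35  0.65 -0.63  1.94  0.56  0.73  0.27]
S2 [0.58 0.01] 0.3 141 [ 0.4   0.48 -0.68  1.88  0.37  0.92  0.43]
```

```bash
python3 - <<'E'
from plan import *
p=(.459,-.172);R=rot(AL+np.pi)
reach([*p,.30],R); print("t",current_t())
command_gripper(33/85); print("t",current_t(),current_opening())
line_to([*p,.195],.15); f0=current_ft_force()[2]; print("f0",f0,current_t())
z=.195
while z>.162:
    z-=.0015; line_to([*p,z],.04); f=current_ft_force()[2]-f0
    if abs(f)>3: break
print("contact tcp z",current_tool_pos(),z,f,current_t())
line_to([*p,z+.03],.15); print(current_t(),current_ft_force()); 
E
```

```text
t 2.1167
t 2.675 0.3903063585464214
f0 -0.5500964783784815 3.525
contact tcp z [ 0.45911469 -0.17198754  0.17271148] 0.1725 8.437251829864058 7.275
7.625 [-0.98542813 -0.04702465 -0.68907481]
```

```bash
cat >> plan.py <<'E'
def pick(name,a,tip,op=.68,up=.32):
    p=O[name];z=.173+tip
    command_gripper(op); reach([*p,max(z+.08,.27)],rot(a)); line_to([*p,z+.0],.15)
    command_gripper(0.); print(name,"grip w",round(current_opening()*85,1),"F",current_finger_force(),"t",round(current_t(),1))
    line_to([*p,up],.2); print(" lifted w",round(current_opening()*85,1),"ft",np.round(current_ft_force(),1))
def place(h,a,tip,op=.68,up=.32):
    p=H[h];z=.173+tip+.004
    reach([*p,up],rot(a)); line_to([*p,z+.015],.2); f0=current_ft_force()[2]; line_to([*p,z+.0008],.04)
    f=current_ft_force()[2]-f0
    if f<2: line_to([*p,z+.0001],.03)
    print(h,"dF",f,current_ft_force()[2]-f0,np.round(current_tool_pos(),4)); command_gripper(op); line_to([*p,up],.2); print(" t",round(current_t(),1))
P=np.pi
E
python3 - <<'E'
from plan import *
import cv2
pick("objective",AL+P,.020)
cv2.imwrite("pics/held1.png",cv2.resize(capture("scene")[120:420,200:600,::-1],None,fx=2,fy=2))
place("L1",AL+P,.020)
cv2.imwrite("pics/placed1.png",cv2.resize(capture("scene")[120:320,250:510,::-1],None,fx=3,fy=3))
E
```

```text
objective grip w 33.3 F 58.961167701054364 t 9.5
 lifted w 33.3 ft [ 0.  -0.6 -2.7]
L1 dF 7.183075543833402 7.183075543833402 [ 0.4195 -0.3631  0.1981]
 t 13.2
```

View pics/placed1.png

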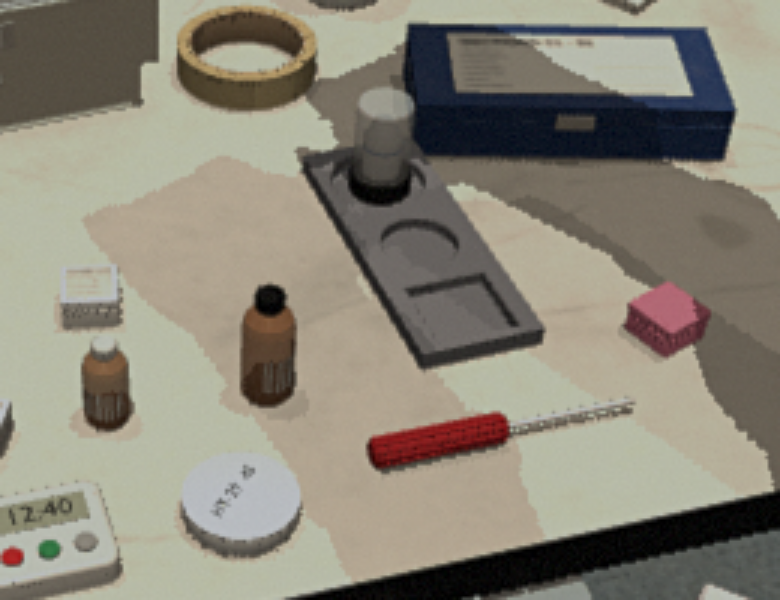

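The objective stands upright in the large round cut-out, with its base around crop pixel (381,185). It touched down with about 7 N. Next are the bottle and the first box.

```bash
python3 - <<'E'
from plan import *
import cv2
pick("bottle",AL+P,.013)
place("L2",AL+P,.013)
pick("box2",.56+P/2,.0105)
place("L3",AL+P,.0105)
cv2.imwrite("pics/placed2.png",cv2.resize(capture("scene")[120:320,210:470,::-1],None,fx=3,fy=3))
E
```

```text
bottle grip w 27.3 F 58.10523211956024 t 15.4
 lifted w 27.5 ft [-0.8  0.6 -0.5]
L2 dF 7.364545159466068 7.364545159466068 [ 0.3722 -0.3171  0.191 ]
 t 19.3
box2 grip w 31.1 F 58.539023995399475 t 21.4
 lifted w 30.8 ft [ 0.9 -0.3 -0.8]
L3 dF 16.998954343526858 16.998954343526858 [ 0.3283 -0.2742  0.1888]
 t 25.6
```

View pics/placed2.png

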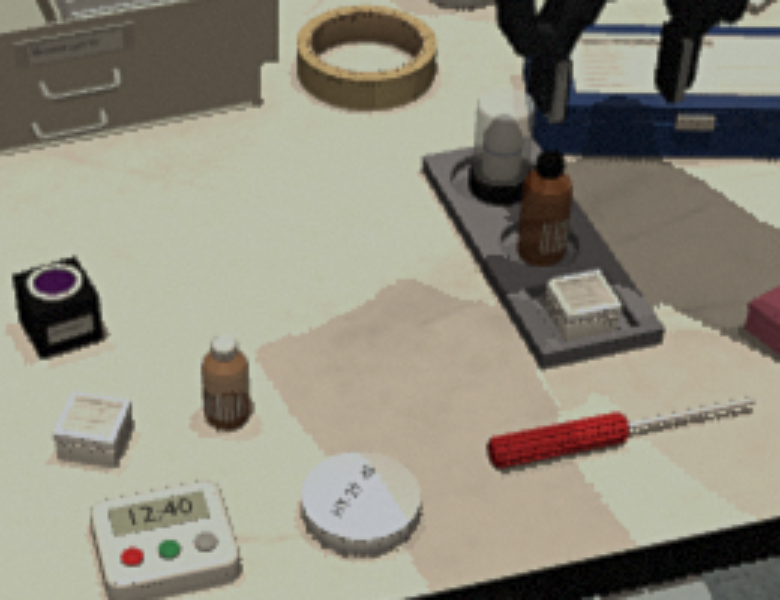

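The kit in the long tray looks seated, and the box at crop (583,305) gets a closer check later. The cube and the last box come next, with a gentler touch-down.

```bash
python3 - <<'E'
s=open("plan.py").read()
a=s.index("    reach([*p,up],rot(a)); line_to([*p,z+.015]");b=s.index("    print(h,")
s=s[:a]+"""    reach([*p,up],rot(a)); line_to([*p,z+.015],.2); f0=current_ft_force()[2]
    for d in (.003,.002,.0014,.0008,.0002):
        line_to([*p,z+d],.04); f=current_ft_force()[2]-f0
        if f>3: break
"""+s[b:]
open("plan.py","w").write(s)
E
python3 - <<'E'
from plan import *
import cv2
pick("cube",1.016+P/2,.013)
place("S1",AS+P,.013)
pick("box1",.265+P/2,.0105)
place("S2",AS+P,.0105)
reach([.45,-.45,.42],rot(AL+P))
t=capture("top");s=capture("scene")
cv2.imwrite("pics/topF.png",t[:,:,::-1]);cv2.imwrite("pics/sceneF.png",s[:,:,::-1]);print(current_t())
def c(im,x,y,k,w,h): return cv2.resize(im[y:y+h,x:x+w,::-1],(w*k,h*k),interpolation=cv2.INTER_CUBIC)
cv2.imwrite("pics/F.png",np.vstack([np.hstack([c(t,340,205,4,100,75),c(t,195,105,4,100,75)]),np.hstack([c(s,345,165,4,100,75),c(s,125,225,4,100,75)])]))
E
```

```text
cube grip w 36.8 F 60.52857577800751 t 28.0
 lifted w 36.9 ft [-0.2 -0.9 -1.9]
S1 dF 11.850761136487284 11.850761136487284 [ 0.6351 -0.0291  0.1914]
 t 32.4
box1 grip w 31.0 F 58.52952718734741 t 34.3
 lifted w 31.1 ft [-0.8  1.1 -0.7]
S2 dF 9.712861154077519 9.712861154077519 [0.5821 0.0143 0.1888]
 t 38.8
40.6417
```

View pics/F.png

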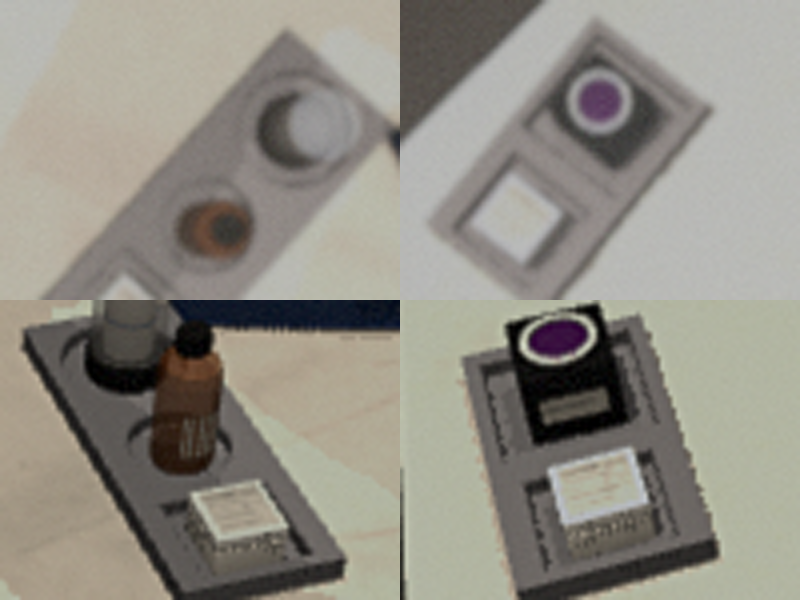

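Everything looks upright and inside its cut-out. I'll check the seating of the long-tray box and the bottle's tilt against the model projections.

```bash
python3 - <<'E'
from plan import *
from loc import proj
import cv2
t=cv2.imread("pics/topF.png");s=cv2.imread("pics/sceneF.png")
def c(im,cam,x,y,k,w,h):
    a=cv2.resize(im[y:y+h,x:x+w],(w*k,h*k),interpolation=cv2.INTER_CUBIC)
    for H_,ang,hw in (("L3",AL,.0165),("S2",AS,.0165),("S1",AS,.019)):
        for z0 in (.025,.012) if hw<.018 else (.040,):
            r=hw if z0!=.012 else .0245
            u=np.array([np.cos(ang),np.sin(ang)]);v=np.array([-u[1],u[0]])
            q=np.array([proj(cam,[*(H[H_]+r*(i*u+j*v)),z0]) for i,j in((1,1),(1,-1),(-1,-1),(-1,1))])
            cv2.polylines(a,[np.int32((q-[x,y]+.5)*k)],True,(0,0,255) if z0>.012 else (255,120,0),1)
    for n,zt in (("L2",.076),):
        q=np.array([proj(cam,[*H[n],z]) for z in(.004,zt)]);cv2.polylines(a,[np.int32((q-[x,y]+.5)*k)],False,(0,255,0),1)
    return a
cv2.imwrite("pics/chk.png",np.vstack([np.hstack([c(t,"top",345,245,8,50,37),c(t,"top",200,112,5,80,59)[:296]]),np.hstack([c(s,"scene",375,240-0-40,5,80,59),c(s,"scene",130,225,5,80,59)])]))
E
```

```text
Traceback (most recent call last):
ValueError: all the input array dimensions except for the concatenation axis must match exactly, but along dimension 0, the array at index 0 has size 296 and the array at index 1 has size 295
```

```bash
python3 - <<'E'
from plan import *
from loc import proj
import cv2
t=cv2.imread("pics/topF.png");s=cv2.imread("pics/sceneF.png")
def c(im,cam,x,y,k=8,w=50,h=37):
    a=cv2.resize(im[y:y+h,x:x+w],(w*k,h*k),interpolation=cv2.INTER_CUBIC)
    for H_,ang,hw in (("L3",AL,.0165),("S2",AS,.0165)):
        for z0,r,col in ((.025,.0165,(0,0,255)),(.012,.0245,(255,120,0))):
            u=np.array([np.cos(ang),np.sin(ang)]);v=np.array([-u[1],u[0]])
            q=np.array([proj(cam,[*(H[H_]+r*(i*u+j*v)),z0]) for i,j in((1,1),(1,-1),(-1,-1),(-1,1))])
            cv2.polylines(a,[np.int32((q-[x,y]+.5)*k)],True,col,1)
    q=np.array([proj(cam,[*H["L2"],z]) for z in(.004,.076)]);cv2.polylines(a,[np.int32((q-[x,y]+.5)*k)],False,(0,255,0),1)
    return a
cv2.imwrite("pics/chk.png",np.vstack([np.hstack([c(t,"top",348,260),c(t,"top",200,138)]),np.hstack([c(s,"scene",378,205,8,50,37),c(s,"scene",150,257)])]))
E
```

```text
(no output)
```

View pics/chk.png

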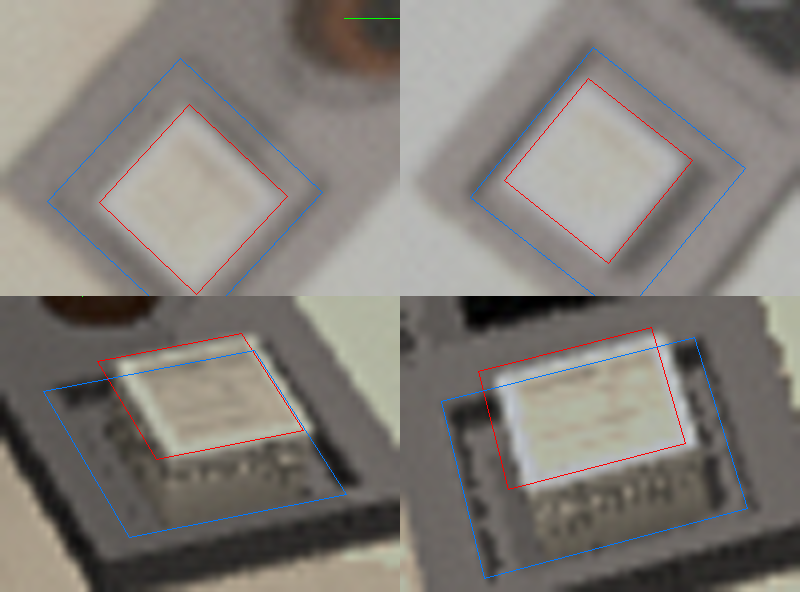

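Both boxes sit inside their cut-outs with clearance, and their tops are at the seated height. All five touch-downs came at the same offset, 1.0–1.4 mm above nominal, so everything is fully down.

```bash
python3 -c "
from workcell import *
print(hand_in(),current_t())"
```

```text
the job is handed in; nothing more can be done
the job is handed in; nothing more can be done
```

Both kits are made up with everything upright and seated in its cut-out, the small white-capped vial was left where it stood, and the job was handed in at about 41 s of the 102 s allowed.

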